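# Break down the pile of microtome holders and make up the specimen head

### The job

The cleaned specimen holders of the microtome are piled on the rubber pad: take the pile apart, stand the round chuck upright in the round steel dish and lay the grooved block in the small oblong steel tray, groove up and lengthwise along it. Then make up the specimen head on the assembly stand: the plain riser plate flat, centred and square on the stand's top first, and the clamp, jaws up, centred and square on top of the riser, long side along long side. Leave everything released and at rest, and do not shift the glass jar or the specimen cassette that stand among the things.

Things in the scene. Friction and masses are not known exactly. Their poses are not given: they have to be found in the camera images.
- chuck: Round steel specimen chuck, loose, 50 to 95 g, topmost in the pile, standing upright: foot disc 24 mm diameter and 6 mm high, then a stem 18 mm diameter up to 32 mm overall height (take it by the stem). Origin: centre of its underside; z up along the stem.
- grooved_block: Dark steel block, loose, 95 to 180 g, second from the top of the pile (the chuck stands on it): 36 mm (x, long) by 26 mm (y) by 24 mm high, with an open groove 10 mm wide and 10 mm deep in its top along x. Solid flat sides; grip it across the 26 mm. Origin: centre of its underside; z up.
- riser: Plain aluminium riser plate, loose, 80 to 150 g, third from the top of the pile (the grooved block lies on it): 50 mm (x, long) by 40 mm (y) by 20 mm high, solid, flat, with four small dark bolt marks at its top corners. Grip it across the 40 mm. Origin: centre of its underside; z up.
- clamp: Grey-painted metal specimen clamp, loose, 210 to 380 g, lowest in the pile (the riser lies on it): 66 mm (x, long) by 54 mm (y) by 28 mm high, with a jaw slot 22 mm wide and 10 mm deep in its top along x, and a black thumbscrew that stands out a further 16 mm at the middle of its +x end (14 mm diameter, its axis 12 mm above the underside). Flat sides; grip it across the 54 mm. Origin: centre of the underside of the 66 by 54 mm body; z up.
- pad: Fixed black rubber pad, 110 mm (x) by 100 mm (y) by 4 mm thick, on which the pile stands, roughly at its middle; the clamp lies on the pad and each piece of the pile lies flat, roughly centred and roughly (within 10 degrees) parallel on the one below. Origin: centre of its underside, on the bench. Pad, dish, tray and stand change places from start to start, at least 130 mm apart centre to centre.
- dish: Fixed round open steel dish, the chuck's place: 60 mm outer and 52 mm inner diameter, rim 8 mm above the bench, inner floor 3 mm above the bench. Origin: centre of its underside, on the bench; z up.
- tray: Fixed small open oblong steel tray, the grooved block's place: outside 66 mm (x, long) by 54 mm (y), walls 4 mm thick, rim 8 mm above the bench, inner floor 4 mm above the bench. Origin: centre of its underside, on the bench; x along its long side.
- stand: Fixed assembly stand, the place of riser and clamp: grey foot 96 mm (x, long) by 84 mm (y) by 12 mm high, carrying a flat steel top 70 mm (x) by 58 mm (y) at 22 mm above the bench, with the riser's outline as thin dark lines round its centre. Origin: centre of its underside, on the bench, below the centre of the top; x along its long side.
- jar: Bystander: square lidded glass staining jar, loose, 250 g, 56 by 56 mm and 70 mm high. Origin: centre of its underside. Must not be shifted.
- cassette: Bystander: white specimen cassette with a wax block, loose, 30 g, lying flat, 40 mm (x) by 28 mm (y) by 12 mm high. Origin: centre of its underside. Must not be shifted.
Mind the look-alikes: they are no part of the job. Leave any turquoise or yellow look-alike of the clamp alone.

How it is judged:
At the end, for the whole second after the job is handed in: Centres: chuck 14.5 mm from dish, grooved block 14.5 mm from tray, riser 10 mm from stand, clamp 10 mm from riser; each resting there (height to 4 mm), upright (0.12 rad), still; long sides aligned: block 0.35 rad, riser and clamp 0.25 rad (horizontal distance between chuck and dish below 0.0145 m and z of chuck in the frame of dish between 0 and 0.007 m and angle between each of chuck, grooved_block, riser, clamp's own z axis and vertical below 0.12 rad and linear speed of each of chuck, grooved_block, riser, clamp below 0.02 m/s and angular speed of each of chuck, grooved_block, riser, clamp below 0.2 rad/s and horizontal distance between grooved_block and tray below 0.0145 m and z of grooved_block in the frame of tray between 0.001 and 0.008 m and angle between the x axis of grooved_block and the x axis of tray, either way round below 0.35 rad and horizontal distance between riser and stand below 0.01 m and z of riser in the frame of stand between 0.019 and 0.026 m and angle between the x axis of riser and the x axis of stand, either way round below 0.25 rad and horizontal distance between clamp and riser below 0.01 m and z of clamp in the frame of riser between 0.017 and 0.024 m and angle between the x axis of clamp and the x axis of riser, either way round below 0.25 rad); the robot touches nothing.
It fails at once if the glass jar is shifted more than 20 mm or tipped (distance of jar from where it was at the start of the episode above 0.02 m or angle between jar's own z axis and vertical above 0.3 rad).
It fails at once if the cassette is shifted more than 20 mm (distance of cassette from where it was at the start of the episode above 0.02 m).
It also fails if it takes over 102 s, if anything falls off the work surface, if the arm or the gripper's body presses on something with over 40 N, if the wrist force passes 120 N, or if a joint passes its speed limit or range.

### The arm

A 7-joint arm with a two-finger parallel gripper is mounted at the origin on the work surface. World frame = base frame: x ahead of the robot, y to its left, z up, the work surface at z = 0. Lengths are in m, angles in rad, forces in N, time in s.
With the tool pointing down it reaches from about 0.425 to 0.875 m from the base axis. Payload 4.7 kg.
Tool frame: the origin (TCP) lies midway between the tips of the shut fingers; the grasp point (between the pads) lies 19 mm behind it (ctrl.grip_depth is the distance from the TCP to the grasp point, in m); z points along the fingers, y is the direction in which the jaws open and shut (so a half turn about z gives the same grasp; the last joint's range is limited). The gripper opens to 87 mm and grips with 3 to 60 N. Pads are 19 mm wide; open, the fingers measure 117 mm over their backs; the gripper's body (75 mm by 190 mm) begins 51 mm behind the grasp point.
Start: joints at [-1.165, 0.321, -0.07, 1.45, 0.023, 1.371, -0.057], TCP at [0.248, 0.601, 0.223] pointing down, gripper open.
Joint ranges: [-2.86, 2.86], [-0.3, 2.09], [-1.38, 1.24], [0.06, 2.45], [-1.56, 4.7], [0.09, 2.05], [-2.69, 2.69]. Speed limits (rad/s): [2.57, 2.57, 3.14, 3.14, 3.14, 3.14, 3.14].

### API

Orientations are given as a rotation vector (axis times angle).
In Python, from bench import ctrl gives the robot as it stands. The module is installed in compiled form; this text tells all that it offers.
- The arm moves only by the shell command python3 -m inch 'ROWS' [FORCE]. ROWS is JSON, a list of rows, each a list of 5 numbers: the opening, from -1 (shut) to 1 (fully open), so that 0 is half open, then the shift along the tool's x, y, z in mm, then the turn about the tool's z in rad. In form: [[fingers, tx, ty, tz, twist], ...]. A call has 1 to 5 rows; each row shifts and turns the pose as measured when the row begins, along the tool's axes as they then stand; what a row does not reach is not made up. A row lasts 1/8 s, in which the tool goes at most 62.5 mm and 10.7 degrees, less where a joint would pass 70% of its speed; a pose out of reach is approached as far as the arm can. A call is refused whole if a number of a shift passes 62.5 or a number of a turn 0.188, either way. A call with a gripper value outside its range is refused whole. The fingers move at their own pace and stop on an object; FORCE is the grip in N (left out, the last holds). Time passes only in rows, so rows that do not move let the fingers close. It gives the time, the measured TCP pose, the force and the opening at its end, in the units of the state.
- ctrl.get_state(): the state, without advancing time (a new reading comes with each control period).
- ctrl.get_image(name): name is "scene" or "top" or "wrist"; returns a dict with "color" (420x560x3 uint8, red, green, blue), "range_z" (420x560 float32, m along the optical axis (not along the pixel's ray), 0 where there is no reading), "K" (3x3 intrinsics, pixels), "distortion" ([k1, k2, p1, p2, k3] as OpenCV has them; the pictures are not rectified), "R" (3x3) and "t" (3): a world point X has camera coordinates R X + t. Camera axes: x right, y down, z forward; pixel columns grow to the right and rows downward; lengths in m; the calibration is good to about 2 mm. A picture is of the moment at which its call begins.
- ctrl.close_job(): hands the job in, once; it reports no verdict.
The state is a dict: "time": time; "joint_positions": joint angles; "qd": joint speeds; "joint_torque": joint torques, N m; "position": TCP position; "tool_rot": TCP orientation; "ft_force": force on the tool from outside, world axes, zero at the start; "torque": the same for the moment, N m; "grip_width": opening from 0.0 (shut) to 1.0 (fully open).
Only numpy, scipy, OpenCV 4.12 (cv2) and the standard library are available. Lean on these libraries where they do the work, as an engineer would, in place of code of your own. Each camera call takes 0.05 s, during which the arm holds its last target. There are 200 camera calls.

## Working session

There is one attempt and no reset: what is moved stays moved. The work goes in short steps, Python scripts to look and compute and a shell command to move; the robot and the scene stay as the last step left them, time stands still between calls to the robot, and variables do not carry over. Pictures are saved under pics/ and viewed, about 12 in all and at most 16, crops included, and the job is handed in when it is done.

```bash
mkdir -p pics; cat > h.py <<'E'
import numpy as np, cv2
from bench import ctrl
def grab(n):
    im=ctrl.get_image(n); np.savez('/tmp/%s.npz'%n,**{k:np.asarray(v) for k,v in im.items()}); return im
def load(n): return dict(np.load('/tmp/%s.npz'%n))
def cloud(im):
    h,w=im['range_z'].shape; u,v=np.meshgrid(np.arange(w),np.arange(h))
    p=cv2.undistortPoints(np.stack([u,v],-1).reshape(-1,1,2).astype(np.float64),np.array(im['K'],float),np.array(im['distortion'],float)).reshape(h,w,2)
    z=im['range_z'][...,None]; c=np.concatenate([p*z,z],-1)
    X=(c-np.array(im['t']))@np.array(im['R']); X[im['range_z']==0]=np.nan; return X
def save(im,name,box=None,s=1):
    c=im['color'][...,::-1]
    if box: c=c[box[1]:box[3],box[0]:box[2]]
    cv2.imwrite('pics/'+name,cv2.resize(c,None,fx=s,fy=s,interpolation=cv2.INTER_CUBIC))
E
python3 - <<'E'
from h import *
s=ctrl.get_state(); print(s, ctrl.grip_depth)
for n in('top','scene'):
    im=grab(n); save(im,n+'0.png',s=1.4); X=cloud(im); print(n,-np.array(im['R']).T@im['t'],np.nanmin(X.reshape(-1,3),0),np.nanmax(X.reshape(-1,3),0))
E
```

```text
{'time': 0.0, 'joint_positions': array([-1.16490912,  0.3218365 , -0.0700716 ,  1.45169844,  0.02261412,
        1.37081604, -0.05687443]), 'qd': array([-6.28556644e-04,  3.06145002e-05, -9.74788014e-04, -6.92880995e-04,
        2.43436066e-03, -1.61941514e-03,  1.06361273e-04]), 'joint_torque': array([ 3.54800859e-04, -4.91295433e+01, -4.03698161e-01, -3.12528348e+01,
       -6.39633369e-02,  4.39421798e-02,  1.74645506e-04]), 'position': array([0.24803711, 0.60019436, 0.2214409 ]), 'tool_rot': array([-6.11364779e-01, -3.08125822e+00,  3.06818191e-03]), 'ft_force': array([-0.51679809, -0.1122972 ,  0.24138367]), 'torque': array([-0.0062399 ,  0.01097501, -0.06280092]), 'grip_width': 1.000613388748314} 0.0187
top [0.3224758  0.01920552 0.90142721] [-0.00198115 -0.79237012 -0.7682667 ] [1.82861542 1.04301194 0.18732214]
scene [1.09700783 0.54834271 0.82700154] [-1.20056666 -2.0729414  -0.76497746] [1.25673897 0.68852835 0.43230329]
```

View pics/top0.png

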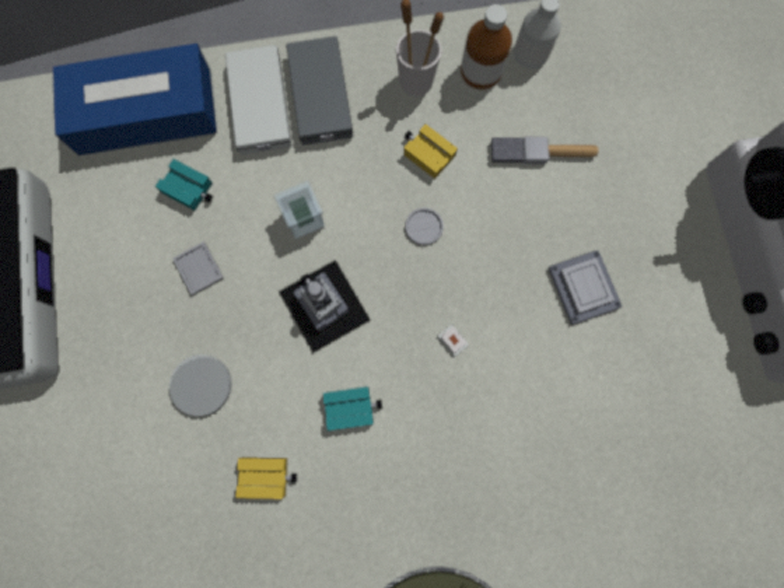

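View pics/scene0.png

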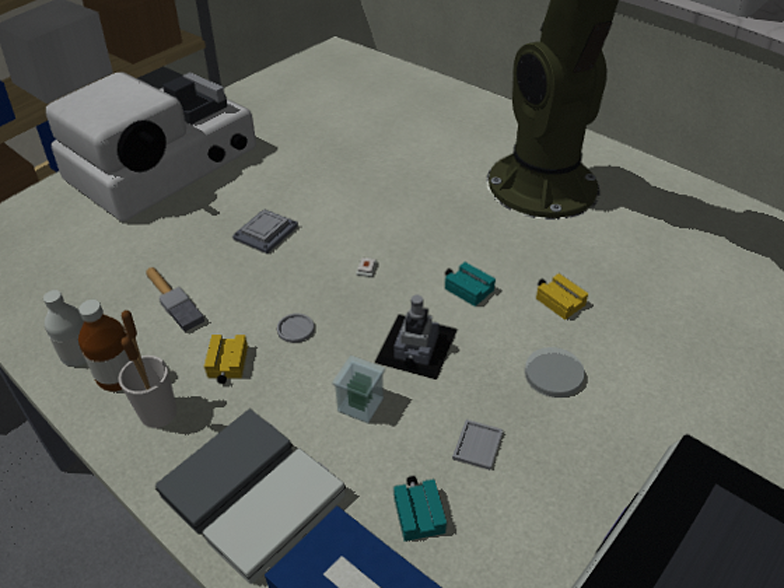

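The top view shows, in viewed pixels, the pile on its pad at (325,305), the dish at (423,227), the tray at (198,268) and the stand at (585,287). The jar is at (300,208) and the cassette at (453,340).

Look-alikes:
- Clamp: turquoise at (185,185) and (348,408), yellow at (430,150) and (262,478). None of these is the grey clamp under the pile.
- Dish: the larger flat disc at (200,386) is too big to be the dish.

Next I measure by height.

```bash
python3 - <<'E'
from h import *
im=load('top'); X=cloud(im)
save(im,'pile0.png',(130,130,420,270),2.7)
def rect(name,c,r,z0,z1,im=im,X=X):
    p=X[int(c[1]/1.4),int(c[0]/1.4)]
    m=(np.hypot(X[...,0]-p[0],X[...,1]-p[1])<r)&(X[...,2]>z0)&(X[...,2]<z1)
    P=X[m]; 
    if len(P)<5: print(name,'few',len(P)); return
    (cx,cy),(w,h),a=cv2.minAreaRect((P[:,:2]*1000).astype(np.float32))
    print(name,'pix',p.round(3),'n',len(P),'c',round(cx,1),round(cy,1),'wh',round(w,1),round(h,1),'ang(w axis)',round(a,1),'zmed',np.median(P[:,2]).round(4))
rect('bench',(500,400),.03,-.1,.1)
rect('stand foot',(585,287),.075,.007,.04)
rect('stand top',(585,287),.07,.017,.04)
rect('tray',(198,268),.05,.004,.04)
rect('tray2',(198,268),.05,.002,.04)
rect('dish',(423,227),.05,.004,.04)
rect('cass',(453,340),.035,.006,.04)
rect('jar',(300,208),.06,.06,.1)
rect('jar',(300,208),.06,.01,.1)
for lo,hi in((.002,.01),(.026,.034),(.046,.054),(.062,.079),(.095,.115)): rect('pile%.3f'%lo,(325,300),.085,lo,hi)
rect('big disc',(200,386),.06,.002,.1)
E
```

```text
bench pix [ 0.328 -0.151  0.   ] n 667 c 327.7 -151.2 wh 58.5 57.3 ang(w axis) 79.7 zmed -0.0008
stand foot pix [ 0.469 -0.305  0.02 ] n 1665 c 472.2 -310.9 wh 94.6 84.1 ang(w axis) 9.2 zmed 0.0181
stand top pix [ 0.469 -0.305  0.02 ] n 863 c 472.0 -310.5 wh 68.2 59.6 ang(w axis) 9.3 zmed 0.021
tray pix [0.598 0.268 0.004] n 384 c 602.3 269.5 wh 79.4 55.0 ang(w axis) 21.2 zmed 0.0057
tray2 pix [0.598 0.268 0.004] n 679 c 604.4 268.2 wh 85.7 92.6 ang(w axis) 14.6 zmed 0.0043
dish pix [ 0.607 -0.085 -0.   ] n 183 c 606.2 -86.5 wh 57.9 58.7 ang(w axis) 18.1 zmed 0.0058
cass pix [ 0.426 -0.097  0.009] n 194 c 424.8 -98.0 wh 38.0 27.1 ang(w axis) 34.4 zmed 0.011
jar pix [0.644 0.094 0.068] n 731 c 650.1 96.8 wh 56.9 56.1 ang(w axis) 15.3 zmed 0.0689
jar pix [0.644 0.094 0.068] n 906 c 650.1 96.8 wh 56.9 56.1 ang(w axis) 15.3 zmed 0.0684
pile0.002 pix [0.501 0.077 0.076] n 1212 c 497.6 75.6 wh 160.0 158.7 ang(w axis) 80.2 zmed 0.0035
pile0.026 pix [0.501 0.077 0.076] n 251 c 510.7 87.3 wh 66.6 53.7 ang(w axis) 24.4 zmed 0.0309
pile0.046 pix [0.501 0.077 0.076] n 227 c 510.8 86.4 wh 49.9 39.8 ang(w axis) 28.9 zmed 0.0509
pile0.062 pix [0.501 0.077 0.076] n 123 c 512.3 87.3 wh 36.3 25.9 ang(w axis) 23.3 zmed 0.074
pile0.095 pix [0.501 0.077 0.076] n 81 c 511.4 86.5 wh 17.1 17.6 ang(w axis) 76.9 zmed 0.1064
big disc pix [0.419 0.282 0.012] n 1618 c 419.5 283.5 wh 109.4 116.1 ang(w axis) 76.1 zmed 0.0132
```

View pics/pile0.png

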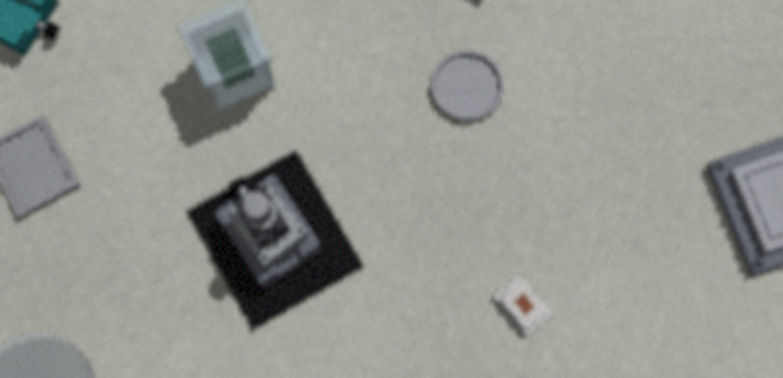

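```bash
cat >> h.py <<'E'
from scipy.spatial.transform import Rotation as Ro
def d(x,y,z,yaw):
    "remaining tool-axis shift mm (along axes as they stand now, and after the twist), twist"
    s=ctrl.get_state(); R=Ro.from_rotvec(s['tool_rot']).as_matrix(); e=np.array([x,y,z])-s['position']*1000
    a=np.degrees(np.arctan2(R[1,1],R[0,1])); t=(yaw-a+90)%180-90; R2=Ro.from_rotvec([0,0,np.radians(t)]).as_matrix()@R
    print('t%.2f'%s['time'],'pos',(s['position']*1000).round(1),'yaw%.1f'%a,'F',s['ft_force'].round(1),'g%.3f'%s['grip_width'],'j7 %.2f'%s['joint_positions'][6],'tilt%.1f'%np.degrees(np.arccos(-R[2,2])))
    print(' now',(R.T@e).round(1),'after twist',(R2.T@e).round(1),'twist',round(-np.radians(t),3))
E
python3 -m inch '[[1,0,0,0,-0.164],[1,0,0,0,-0.164],[1,0,0,0,-0.164],[1,0,0,0,-0.164],[1,0,0,0,-0.164]]' 30
python3 -c "
from h import *
d(511,87,180,114)"
```

```text
time: 0.72
position: [0.2473, 0.5986, 0.218]
tool_rot: [0.707, -3.056, 0.01]
ft_force: [0.4, 0.2, 0.7]
grip_width: 0.997
t0.72 pos [247.3 598.6 218. ] yaw116.1 F [0.4 0.2 0.7] g0.997 j7 0.76 tilt0.5
 now [ -12.3 -575.2   41.1] after twist [ -33.  -574.4   41. ] twist 0.036
```

```bash
python3 -m inch '[[1,0,-57,-2,0],[1,0,-57,-2,0],[1,0,-57,-2,0],[1,0,-57,-2,0],[1,0,-57,-2,0]]' && python3 -m inch '[[1,-3,-57,-2,0],[1,-3,-57,-2,0],[1,-3,-57,-2,0],[1,-3,-57,-2,0],[1,0,0,0,0]]'
python3 -c "
from h import *
d(511,87,180,114)
im=grab('wrist'); save(im,'w1.png',s=1.2)"
```

```text
time: 1.35
position: [0.3726, 0.3388, 0.2256]
tool_rot: [0.723, -3.047, 0.013]
ft_force: [1.2, 0.2, 0.5]
grip_width: 1.006
time: 1.98
position: [0.4895, 0.1274, 0.2342]
tool_rot: [0.71, -3.05, 0.015]
ft_force: [-0.8, 1.0, -0.0]
grip_width: 1.0
t1.98 pos [489.5 127.4 234.2] yaw116.2 F [-0.8  1.  -0. ] g1.000 j7 1.72 tilt0.8
 now [ -2.1 -45.4  54.5] after twist [ -3.9 -45.3  54.5] twist 0.038
```

View pics/w1.png

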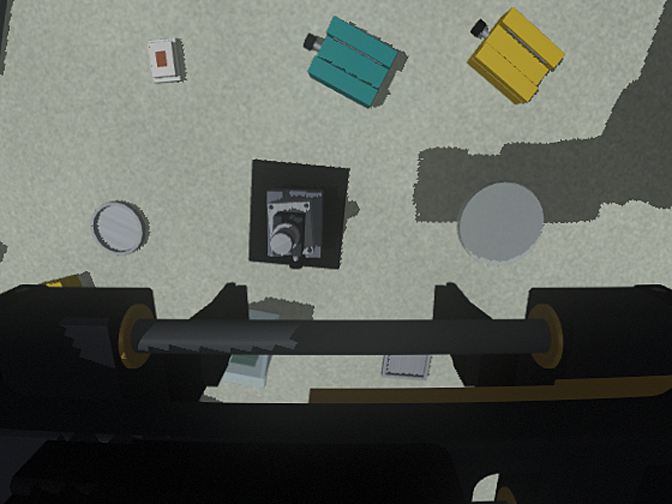

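The wrist view confirms the choice. The pile is at (290,225) on the black pad, with the chuck on the block on the riser on the grey clamp, and the thumbscrew shows at (295,263). I remeasure the pile and the tray from this view.

```bash
cat >> h.py <<'E'
def rect(name,X,c,r,z0,z1):
    m=(np.hypot(X[...,0]-c[0]/1e3,X[...,1]-c[1]/1e3)<r)&(X[...,2]>z0)&(X[...,2]<z1); P=X[m]
    if len(P)<5: print(name,'few'); return
    (cx,cy),(w,h),a=cv2.minAreaRect((P[:,:2]*1000).astype(np.float32))
    if h>w: w,h,a=h,w,a-90
    print(name,'n',len(P),'c',round(cx,1),round(cy,1),'wh',round(w,1),round(h,1),'long axis',round(a,1),'zmed',np.median(P[:,2]).round(4))
E
python3 - <<'E'
from h import *
X=cloud(load('wrist')); T=cloud(load('top'))
for lo,hi in((.026,.034),(.046,.054),(.07,.079),(.1,.115)): rect('pile%.3f'%lo,X,(511,87),.06,lo,hi)
rect('dish',X,(606,-86),.045,.005,.04)
for z in(.0045,.005,.006):rect('trayT',T,(601,268.5),.046,z,.04)
E
```

```text
pile0.026 n 668 c 512.5 84.4 wh 65.9 54.4 long axis 24.3 zmed 0.0322
pile0.046 n 631 c 512.8 83.8 wh 50.4 40.2 long axis 28.9 zmed 0.0522
pile0.070 n 294 c 513.8 84.6 wh 35.6 26.2 long axis 22.7 zmed 0.0761
pile0.100 n 300 c 512.9 84.0 wh 17.9 17.6 long axis 38.6 zmed 0.1081
dish n 458 c 606.9 -89.2 wh 59.6 57.6 long axis -63.2 zmed 0.0076
trayT n 322 c 597.2 267.6 wh 68.6 55.0 long axis 21.2 zmed 0.0062
trayT n 264 c 597.2 267.3 wh 68.4 55.0 long axis 20.7 zmed 0.0067
trayT n 176 c 596.8 267.4 wh 67.3 54.9 long axis 21.3 zmed 0.0074
```

```bash
python3 -m inch '[[1,-2,-45,10,0.038],[1,0,0,15,0],[1,0,0,0,0]]'; python3 -c "
from h import *
d(511.5,87,84,114)"
```

```text
time: 2.4
position: [0.5083, 0.0952, 0.2075]
tool_rot: [0.667, -3.057, 0.009]
ft_force: [-0.0, 0.0, 0.6]
grip_width: 0.998
t2.40 pos [508.3  95.2 207.5] yaw114.6 F [-0.   0.   0.6] g0.998 j7 1.77 tilt0.8
 now [ -1.1  -8.4 123.5] after twist [ -1.2  -8.4 123.5] twist 0.011
```

```bash
python3 -m inch '[[1,-1,-8,30,0],[1,0,-1,40,0],[1,0,0,25,0],[1,0,0,0,0]]'; python3 -c "
from h import *
d(512,85.5,84,114)"
```

```text
time: 2.9
position: [0.5112, 0.0944, 0.112]
tool_rot: [0.686, -3.056, 0.005]
ft_force: [0.4, 0.1, 1.0]
grip_width: 0.999
t2.90 pos [511.2  94.4 112. ] yaw115.3 F [0.4 0.1 1. ] g0.999 j7 1.81 tilt0.6
 now [ 2.8 -8.4 28.1] after twist [ 2.6 -8.4 28.1] twist 0.023
```

```bash
python3 -m inch '[[1,3,-9,0,0],[1,0,0,0,0]]'; python3 -m inch '[[1,0,-5,20,0.02],[1,0,0,0,0]]'; python3 -c "
from h import *
d(512,85.5,84,114)"
```

```text
time: 3.15
position: [0.5136, 0.086, 0.1146]
tool_rot: [0.69, -3.059, 0.004]
ft_force: [0.6, 0.3, -0.0]
grip_width: 1.001
time: 3.4
position: [0.5175, 0.082, 0.097]
tool_rot: [0.66, -3.07, 0.003]
ft_force: [-0.7, 0.1, -0.4]
grip_width: 0.995
t3.40 pos [517.5  82.   97. ] yaw114.3 F [-0.7  0.1 -0.4] g0.995 j7 1.83 tilt0.1
 now [ 3.5  5.5 13. ] after twist [ 3.5  5.5 13. ] twist 0.005
```

```bash
python3 -m inch '[[1,3,5,9,0],[1,0,0,0,0],[1,0,0,0,0]]';  python3 -c "
from h import *
d(512,85.5,84,114)"
```

```text
time: 3.78
position: [0.5136, 0.0866, 0.0899]
tool_rot: [-0.662, 3.069, -0.002]
ft_force: [0.4, 0.8, 0.5]
grip_width: 0.998
t3.77 pos [513.6  86.6  89.9] yaw114.3 F [0.4 0.8 0.5] g0.998 j7 1.82 tilt0.1
 now [ 2.  -0.3  5.9] after twist [ 1.9 -0.3  5.9] twist 0.006
```

```bash
python3 -m inch '[[1,2,0,6,0],[1,0,0,0,0],[-1,0,0,0,0],[-1,0,0,0,0],[-1,0,0,0,0]]' 25; python3 -m inch '[[-1,0,0,0,0],[-1,0,0,0,0],[-1,0,0,0,0],[-1,0,0,0,0]]'; python3 -c "
from h import *
d(512,85.5,84,114)"
```

```text
time: 4.4
position: [0.5121, 0.0858, 0.0839]
tool_rot: [-0.662, 3.068, -0.002]
ft_force: [0.1, 0.6, -0.2]
grip_width: 0.745
time: 4.9
position: [0.5122, 0.0858, 0.084]
tool_rot: [-0.662, 3.068, -0.002]
ft_force: [-0.7, 0.9, -0.1]
grip_width: 0.288
t4.90 pos [512.2  85.8  84. ] yaw114.3 F [-0.7  0.9 -0.1] g0.288 j7 1.82 tilt0.2
 now [ 0.3 -0.2  0. ] after twist [ 0.3 -0.2  0. ] twist 0.006
```

```bash
python3 -m inch '[[-1,0,0,0,0],[-1,0,0,0,0],[-1,0,0,0,0],[-1,0,0,0,0]]'; python3 -m inch '[[-1,0,0,-15,0],[-1,0,0,-35,0],[-1,0,0,-30,0],[-1,0,0,0,0]]'; python3 -c "
from h import *
d(606.5,-88,120,114)"
```

```text
time: 5.4
position: [0.5122, 0.0858, 0.084]
tool_rot: [-0.661, 3.068, -0.002]
ft_force: [-0.5, 0.1, -0.5]
grip_width: 0.196
time: 5.9
position: [0.512, 0.0857, 0.1686]
tool_rot: [-0.661, 3.067, -0.002]
ft_force: [0.5, 0.8, -0.5]
grip_width: 0.199
t5.90 pos [512.   85.7 168.6] yaw114.3 F [ 0.5  0.8 -0.5] g0.199 j7 1.80 tilt0.2
 now [ -14.4 -197.1   49.1] after twist [ -15.5 -197.1   49.1] twist 0.006
```

```bash
python3 -m inch '[[-1,-4,-45,0,0],[-1,-4,-55,0,0],[-1,-4,-50,0,0],[-1,-2,-40,0,0],[-1,0,0,0,0]]'; python3 -m inch '[[-1,0,0,30,0],[-1,0,0,20,0],[-1,0,0,0,0]]'; python3 -c "
from h import *
d(606.5,-88,30,114)"
```

```text
time: 6.52
position: [0.6039, -0.0848, 0.1659]
tool_rot: [-0.668, 3.069, -0.001]
ft_force: [-0.5, 0.2, -1.3]
grip_width: 0.2
time: 6.9
position: [0.6022, -0.0822, 0.1126]
tool_rot: [0.67, -3.067, -0.004]
ft_force: [-0.9, 0.1, -0.7]
grip_width: 0.197
t6.90 pos [602.2 -82.2 112.6] yaw114.6 F [-0.9  0.1 -0.7] g0.197 j7 2.20 tilt0.2
 now [-1.7 -7.4 82.6] after twist [-1.7 -7.3 82.6] twist 0.011
```

```bash
python3 -m inch '[[-1,-1,-7,30,0],[-1,-1,0,35,0],[-1,0,0,10,0],[-1,0,0,0,0],[-1,0,0,0,0]]'; python3 -c "
from h import *
d(606.5,-88,12,114)"
```

```text
time: 7.52
position: [0.6096, -0.084, 0.041]
tool_rot: [-0.676, 3.064, 0.005]
ft_force: [0.2, -0.5, -1.3]
grip_width: 0.198
t7.53 pos [609.6 -84.   41. ] yaw114.9 F [ 0.2 -0.5 -1.3] g0.198 j7 2.24 tilt0.3
 now [ 4.7 -2.4 29. ] after twist [ 4.6 -2.4 29. ] twist 0.016
```

```bash
python3 -m inch '[[-1,4,-3,16,0],[-1,0,0,0,0],[-1,0,0,0,0]]'; python3 -c "
from h import *
d(606.5,-88,11,114)"
```

```text
time: 7.9
position: [0.6086, -0.0889, 0.0261]
tool_rot: [-0.675, 3.061, 0.003]
ft_force: [-0.3, 0.1, -0.8]
grip_width: 0.197
t7.90 pos [608.6 -88.9  26.1] yaw114.9 F [-0.3  0.1 -0.8] g0.197 j7 2.25 tilt0.4
 now [ 1.6  1.7 15.1] after twist [ 1.7  1.7 15.1] twist 0.015
```

```bash
python3 -m inch '[[-1,2,1,10,0],[-1,0,0,0,0]]'; python3 -m inch '[[-1,0,0,5,0],[-1,0,0,0,0]]'; python3 -c "
from h import *
d(606.5,-88,11,114)"
```

```text
time: 8.15
position: [0.6062, -0.0888, 0.0155]
tool_rot: [-0.675, 3.061, 0.004]
ft_force: [-0.2, 0.2, -0.5]
grip_width: 0.203
time: 8.4
position: [0.607, -0.0889, 0.0109]
tool_rot: [-0.675, 3.059, 0.003]
ft_force: [-0.4, -0.1, 0.3]
grip_width: 0.199
t8.40 pos [607.  -88.9  10.9] yaw114.9 F [-0.4 -0.1  0.3] g0.199 j7 2.26 tilt0.5
 now [ 0.1  1.  -0.1] after twist [ 0.1  1.  -0.1] twist 0.015
```

```bash
python3 -m inch '[[-0.2,0,0,0,0],[-0.2,0,0,0,0],[-0.2,0,0,0,0]]'; python3 -m inch '[[0.2,0,0,-15,0],[0.4,0,0,-45,0],[1,0,0,-55,0],[1,0,0,-40,0],[1,0,0,0,0]]'; python3 -c "
from h import *
d(513,85.5,120,113)
im=grab('wrist'); X=cloud(im); save(im,'w2.png',s=1.2); rect('chuck',X,(606,-88),.03,.025,.06);rect('dish',X,(606,-88),.045,.006,.012)"
```

```text
time: 8.78
position: [0.6071, -0.0887, 0.0107]
tool_rot: [-0.675, 3.059, 0.003]
ft_force: [-0.8, -1.4, 0.2]
grip_width: 0.386
time: 9.4
position: [0.6061, -0.0898, 0.1743]
tool_rot: [-0.674, 3.057, 0.002]
ft_force: [-0.5, 0.5, -0.7]
grip_width: 0.886
t9.40 pos [606.1 -89.8 174.3] yaw114.9 F [-0.5  0.5 -0.7] g0.886 j7 2.20 tilt0.6
 now [ 11.4 198.3  53.9] after twist [ 17.8 197.8  53.8] twist 0.032
chuck n 276 c 607.3 -90.1 wh 18.1 16.9 long axis -65.3 zmed 0.0352
dish n 709 c 607.9 -89.8 wh 58.3 58.3 long axis -65.2 zmed 0.0083
```

```bash
python3 -m inch '[[1,4,48,0,0.03],[1,4,58,0,0],[1,4,50,0,0],[1,2,40,0,0],[1,0,0,0,0]]'; python3 -m inch '[[1,0,0,25,0],[1,0,0,0,0]]'; python3 -c "
from h import *
d(513,85.5,110,113)
im=grab('wrist'); X=cloud(im); rect('blk',X,(512,86),.05,.071,.082);rect('ris',X,(512,86),.05,.047,.057)"
```

```text
time: 10.07
position: [0.507, 0.0885, 0.1663]
tool_rot: [0.626, -3.077, -0.001]
ft_force: [0.1, -1.1, 0.3]
grip_width: 0.999
time: 10.32
position: [0.506, 0.0871, 0.1393]
tool_rot: [0.625, -3.074, 0.001]
ft_force: [1.0, -0.2, 0.4]
grip_width: 0.997
t10.32 pos [506.   87.1 139.3] yaw113.0 F [ 1.  -0.2  0.4] g0.997 j7 1.78 tilt0.3
 now [-6.  -4.2 29.3] after twist [-6.  -4.3 29.3] twist -0.0
blk n 945 c 513.6 84.5 wh 35.7 26.0 long axis 22.4 zmed 0.0762
ris n 1230 c 512.4 83.4 wh 49.8 40.1 long axis 29.0 zmed 0.0523
```

```bash
python3 -m inch '[[0.3,-6,-4,25,0],[0.2,0,0,0,0],[0.2,0,0,0,0]]'; python3 -c "
from h import *
d(513.5,85,58,112.7)"
```

```text
time: 10.75
position: [0.517, 0.0837, 0.1183]
tool_rot: [-0.619, 3.078, -0.002]
ft_force: [-0.3, 0.3, 0.9]
grip_width: 0.745
t10.75 pos [517.   83.7 118.3] yaw112.7 F [-0.3  0.3  0.9] g0.745 j7 1.79 tilt0.1
 now [ 2.8  2.6 60.3] after twist [ 2.8  2.6 60.3] twist 0.001
```

```bash
python3 -m inch '[[0.2,3,2,25,0],[0.2,0,0,20,0],[0.2,0,0,0,0],[0.2,0,0,0,0]]'; python3 -c "
from h import *
d(513.5,85,58,112.7)"
```

```text
time: 11.25
position: [0.5171, 0.0846, 0.0782]
tool_rot: [-0.615, 3.07, -0.0]
ft_force: [0.5, 0.3, 0.8]
grip_width: 0.598
t11.25 pos [517.1  84.6  78.2] yaw112.7 F [0.5 0.3 0.8] g0.598 j7 1.80 tilt0.6
 now [ 3.4  1.8 20.2] after twist [ 3.4  1.8 20.2] twist -0.001
```

```bash
python3 -m inch '[[0.2,3.5,1.5,14,0],[0.2,0,0,0,0],[0.2,0,0,4,0],[0.2,0,0,0,0]]'; python3 -c "
from h import *
d(513.5,85,58,112.7)"
```

```text
time: 11.75
position: [0.5143, 0.0851, 0.0609]
tool_rot: [-0.615, 3.067, 0.001]
ft_force: [-0.6, 0.0, 0.4]
grip_width: 0.599
t11.75 pos [514.3  85.1  60.9] yaw112.7 F [-0.6  0.   0.4] g0.599 j7 1.81 tilt0.8
 now [0.8 0.2 2.9] after twist [0.8 0.2 2.9] twist -0.0
```

```bash
python3 -m inch '[[0.2,1,0,3,0],[0.2,0,0,0,0],[-1,0,0,0,0],[-1,0,0,0,0],[-1,0,0,0,0]]' 30; python3 -m inch '[[-1,0,0,0,0],[-1,0,0,0,0],[-1,0,0,0,0]]'; python3 -c "
from h import *
d(513.5,85,58,112.7)"
```

```text
time: 12.38
position: [0.5137, 0.0847, 0.058]
tool_rot: [-0.615, 3.067, 0.001]
ft_force: [-0.9, -0.3, 0.6]
grip_width: 0.341
time: 12.75
position: [0.5137, 0.0848, 0.058]
tool_rot: [-0.615, 3.067, 0.001]
ft_force: [-0.2, -0.5, 0.9]
grip_width: 0.295
t12.75 pos [513.7  84.8  58. ] yaw112.7 F [-0.2 -0.5  0.9] g0.295 j7 1.81 tilt0.8
 now [0.1 0.3 0. ] after twist [0.1 0.3 0. ] twist -0.0
```

```bash
python3 -m inch '[[-1,0,0,-10,0],[-1,0,0,-30,0],[-1,0,0,-35,0],[-1,0,0,0,0]]'; python3 -c "
from h import *
d(598,266,100,111)"
```

```text
time: 13.25
position: [0.5119, 0.0841, 0.1354]
tool_rot: [-0.615, 3.069, -0.0]
ft_force: [0.1, 0.6, -1.6]
grip_width: 0.298
t13.25 pos [511.9  84.1 135.4] yaw112.7 F [ 0.1  0.6 -1.6] g0.298 j7 1.78 tilt0.7
 now [-149.2  134.8   36.8] after twist [-145.2  139.1   36.7] twist 0.029
```

```bash
python3 -m inch '[[-1,-38,36,0,0.03],[-1,-38,35,0,0],[-1,-38,34,0,0],[-1,-36,33,0,0],[-1,0,0,0,0]]'; python3 -m inch '[[-1,0,0,0,0]]'; python3 -c "
from h import *
d(598,266,100,111)
im=grab('wrist'); X=cloud(im)
for z in(.0055,.0065): rect('tray',X,(598,266),.046,z,.012)
rect('held',X,(598,266),.06,.1,.17)"
```

```text
time: 13.88
position: [0.6013, 0.2703, 0.1309]
tool_rot: [-0.564, 3.086, -0.001]
ft_force: [-0.5, 0.1, -1.5]
grip_width: 0.296
time: 14.0
position: [0.6008, 0.2691, 0.1293]
tool_rot: [-0.563, 3.088, -0.004]
ft_force: [-1.1, 0.5, -1.2]
grip_width: 0.294
t14.00 pos [600.8 269.1 129.3] yaw110.7 F [-1.1  0.5 -1.2] g0.294 j7 1.53 tilt0.2
 now [ 3.8 -1.8 29.3] after twist [ 3.8 -1.8 29.3] twist -0.006
tray n 1027 c 599.0 265.5 wh 66.4 54.1 long axis 20.6 zmed 0.0081
tray n 835 c 599.0 265.5 wh 66.4 54.1 long axis 20.6 zmed 0.0083
held n 3590 c 601.1 267.9 wh 49.2 36.4 long axis -69.6 zmed 0.1467
```

```bash
python3 -m inch '[[-1,3,-3,35,0],[-1,0,0,40,0],[-1,0,0,15,0],[-1,0,0,0,0],[-1,0,0,0,0]]'; python3 -c "
from h import *
d(599,265.5,10,110.6)"
```

```text
time: 14.68
position: [0.6001, 0.261, 0.0402]
tool_rot: [-0.554, 3.086, -0.002]
ft_force: [0.7, 0.8, -1.0]
grip_width: 0.295
t14.68 pos [600.1 261.   40.2] yaw110.3 F [ 0.7  0.8 -1. ] g0.295 j7 1.55 tilt0.3
 now [-0.4  4.7 30.2] after twist [-0.4  4.7 30.2] twist -0.004
```

```bash
python3 -m inch '[[-1,0,4,18,0],[-1,0,0,0,0],[-1,0,0,6,0],[-1,0,0,0,0]]'; python3 -c "
from h import *
d(599,265.5,10,110.6)"
```

```text
time: 15.18
position: [0.6003, 0.2662, 0.0174]
tool_rot: [-0.554, 3.082, 0.0]
ft_force: [0.5, 0.4, -2.4]
grip_width: 0.296
t15.18 pos [600.3 266.2  17.4] yaw110.4 F [ 0.5  0.4 -2.4] g0.296 j7 1.55 tilt0.6
 now [ 1.6 -0.2  7.4] after twist [ 1.6 -0.2  7.4] twist -0.004
```

```bash
python3 -m inch '[[-1,1,0,5,0],[-1,0,0,0,0],[-1,0,0,3,0],[-1,0,0,0,0]]'; python3 -c "
from h import *
d(599,265.5,10,110.6)"
```

```text
time: 15.68
position: [0.6004, 0.2661, 0.0103]
tool_rot: [-0.553, 3.08, 0.001]
ft_force: [0.8, -0.9, -3.0]
grip_width: 0.293
t15.68 pos [600.4 266.1  10.3] yaw110.4 F [ 0.8 -0.9 -3. ] g0.293 j7 1.55 tilt0.7
 now [ 1.5 -0.1  0.3] after twist [ 1.5 -0.1  0.3] twist -0.004
```

```bash
python3 -m inch '[[-1,0,0,0.8,0],[-1,0,0,0,0],[0,0,0,0,0],[0,0,0,0,0],[0,0,0,0,0]]';  python3 -m inch '[[0.2,0,0,-15,0],[0.4,0,0,-45,0],[1,0,0,-55,0],[1,0,0,-30,0],[1,0,0,0,0]]'; python3 -c "
from h import *
d(512.5,84.5,110,119)
im=grab('wrist'); X=cloud(im); rect('blk',X,(599,266),.04,.02,.04); rect('tray',X,(599,266),.043,.0055,.012)"
```

```text
time: 16.3
position: [0.6009, 0.2663, 0.01]
tool_rot: [-0.553, 3.079, 0.002]
ft_force: [1.2, 1.0, -0.2]
grip_width: 0.482
time: 16.92
position: [0.5997, 0.2659, 0.1635]
tool_rot: [-0.552, 3.076, 0.003]
ft_force: [-0.5, -0.5, 0.0]
grip_width: 0.947
t16.93 pos [599.7 265.9 163.5] yaw110.3 F [-0.5 -0.5  0. ] g0.947 j7 1.52 tilt0.9
 now [ 145.7 -139.7   51.3] after twist [ 165.1 -116.3   51. ] twist -0.151
blk n 601 c 600.8 265.3 wh 35.6 25.4 long axis 20.1 zmed 0.0283
tray n 985 c 599.4 265.7 wh 66.7 54.1 long axis 20.5 zmed 0.0082
```

Block seated in the tray. Next is the riser, with its long axis at 29°, so yaw 119°.

```bash
python3 -m inch '[[1,38,-36,0,-0.03],[1,39,-33,0,-0.04],[1,38,-30,0,-0.04],[1,38,-27,0,-0.04],[1,0,0,0,0]]'; python3 -m inch '[[1,0,0,15,0],[1,0,0,0,0]]'; python3 -c "
from h import *
d(512.5,84.5,80,119)
im=grab('wrist'); X=cloud(im); rect('ris',X,(512,86),.05,.047,.057);rect('clamp',X,(512,86),.05,.027,.037)"
```

```text
time: 17.6
position: [0.5012, 0.0831, 0.1527]
tool_rot: [-0.794, 3.037, -0.002]
ft_force: [-0.3, -0.5, -0.5]
grip_width: 0.999
time: 17.85
position: [0.5004, 0.0843, 0.135]
tool_rot: [-0.796, 3.039, -0.001]
ft_force: [-1.0, -0.3, 0.0]
grip_width: 1.0
t17.85 pos [500.4  84.3 135. ] yaw119.3 F [-1.  -0.3  0. ] g1.000 j7 1.89 tilt0.0
 now [-10.7  -5.8  55. ] after twist [-10.7  -5.7  55. ] twist 0.006
ris n 2770 c 512.2 83.3 wh 49.3 40.0 long axis 29.4 zmed 0.0523
clamp n 1177 c 512.0 84.3 wh 65.2 54.3 long axis 24.3 zmed 0.0323
```

```bash
python3 -m inch '[[0.6,-10,-6,20,0],[0.6,0,0,20,0],[0.6,0,0,0,0],[0.6,0,0,0,0]]'; python3 -c "
from h import *
d(512.2,84,37,119.3)"
```

```text
time: 18.4
position: [0.5149, 0.0882, 0.0951]
tool_rot: [-0.804, 3.034, -0.001]
ft_force: [0.4, -0.4, 0.6]
grip_width: 0.808
t18.40 pos [514.9  88.2  95.1] yaw119.7 F [ 0.4 -0.4  0.6] g0.808 j7 1.91 tilt0.2
 now [ 4.6 -2.2 58.1] after twist [ 4.6 -2.3 58.1] twist 0.007
```

```bash
python3 -m inch '[[0.3,4.5,-2,25,0],[0.3,0,0,15,0],[0.3,0,0,0,0],[0.3,0,0,0,0]]'; python3 -c "
from h import *
d(512.2,84,37,119.3)"
```

```text
time: 18.9
position: [0.5152, 0.0861, 0.0576]
tool_rot: [-0.805, 3.027, -0.001]
ft_force: [0.7, -0.6, 0.5]
grip_width: 0.653
t18.90 pos [515.2  86.1  57.6] yaw119.8 F [ 0.7 -0.6  0.5] g0.653 j7 1.93 tilt0.5
 now [ 3.8 -0.3 20.6] after twist [ 3.8 -0.3 20.6] twist 0.008
```

```bash
python3 -m inch '[[0.3,3.5,0,14,0],[0.3,0,0,0,0],[0.3,0,0,4,0],[0.3,0,0,0,0]]'; python3 -c "
from h import *
d(512.2,84,37,119.3)"
```

```text
time: 19.4
position: [0.513, 0.0846, 0.0396]
tool_rot: [-0.805, 3.025, -0.0]
ft_force: [0.4, -0.6, -0.7]
grip_width: 0.651
t19.40 pos [513.   84.6  39.6] yaw119.8 F [ 0.4 -0.6 -0.7] g0.651 j7 1.94 tilt0.6
 now [ 1.  -0.1  2.6] after twist [ 1.  -0.1  2.6] twist 0.008
```

```bash
python3 -m inch '[[0.3,1,0,2.6,0],[0.3,0,0,0,0],[-1,0,0,0,0],[-1,0,0,0,0],[-1,0,0,0,0]]' 30; python3 -m inch '[[-1,0,0,0,0],[-1,0,0,0,0],[-1,0,0,0,0]]'; python3 -c "
from h import *
d(512.2,84,37,119.3)"
```

```text
time: 20.02
position: [0.5125, 0.0842, 0.0372]
tool_rot: [-0.804, 3.025, -0.0]
ft_force: [-1.2, 0.5, -0.8]
grip_width: 0.458
time: 20.4
position: [0.5124, 0.0842, 0.0372]
tool_rot: [-0.805, 3.025, -0.0]
ft_force: [-0.7, 0.3, -0.4]
grip_width: 0.456
t20.40 pos [512.4  84.2  37.2] yaw119.8 F [-0.7  0.3 -0.4] g0.456 j7 1.94 tilt0.7
 now [ 0.3 -0.   0.2] after twist [ 0.3 -0.   0.2] twist 0.009
```

```bash
python3 -m inch '[[-1,0,0,-10,0],[-1,0,0,-35,0],[-1,0,0,-40,0],[-1,0,0,0,0]]'; python3 -m inch '[[-1,0,0,0,0.12],[-1,0,0,0,0.12],[-1,0,0,0,0.12],[-1,0,0,0,0]]'; python3 -c "
from h import *
d(473.5,-313,100,99.2)"
```

```text
time: 20.9
position: [0.5112, 0.0837, 0.1258]
tool_rot: [-0.804, 3.025, -0.001]
ft_force: [0.4, 0.6, -0.9]
grip_width: 0.455
time: 21.4
position: [0.5094, 0.0833, 0.1245]
tool_rot: [-0.234, 3.125, 0.002]
ft_force: [-0.2, 0.3, -1.7]
grip_width: 0.456
t21.40 pos [509.4  83.3 124.5] yaw98.6 F [-0.2  0.3 -1.7] g0.456 j7 1.54 tilt0.5
 now [  94.7 -386.5   23.4] after twist [  99.  -385.5   23.4] twist -0.011
```

```bash
python3 -m inch '[[-1,13,-45,0,-0.01],[-1,15,-58,0,0],[-1,15,-58,0,0],[-1,15,-58,0,0],[-1,15,-58,0,0]]'; python3 -m inch '[[-1,12,-50,0,0],[-1,10,-40,0,0],[-1,0,0,0,0],[-1,0,0,0,0]]'; python3 -c "
from h import *
d(473.5,-313,60,99.2)
im=grab('wrist'); X=cloud(im); save(im,'w3.png',s=1.2)
rect('top',X,(473,-312),.055,.018,.026);rect('foot',X,(473,-312),.07,.009,.026)"
```

```text
time: 22.02
position: [0.4833, -0.2032, 0.1222]
tool_rot: [-0.292, 3.12, 0.005]
ft_force: [1.4, 0.2, 0.0]
grip_width: 0.458
time: 22.52
position: [0.4747, -0.3037, 0.1206]
tool_rot: [-0.293, 3.122, 0.002]
ft_force: [0.5, 0.5, -0.6]
grip_width: 0.453
t22.52 pos [ 474.7 -303.7  120.6] yaw100.7 F [ 0.5  0.5 -0.6] g0.453 j7 2.41 tilt0.3
 now [ 3.3 -9.  60.6] after twist [ 3.  -9.1 60.6] twist 0.026
top n 3462 c 470.8 -314.2 wh 67.6 58.2 long axis 9.7 zmed 0.0223
foot n 6652 c 468.1 -314.6 wh 87.7 84.0 long axis 9.4 zmed 0.021
```

View pics/w3.png

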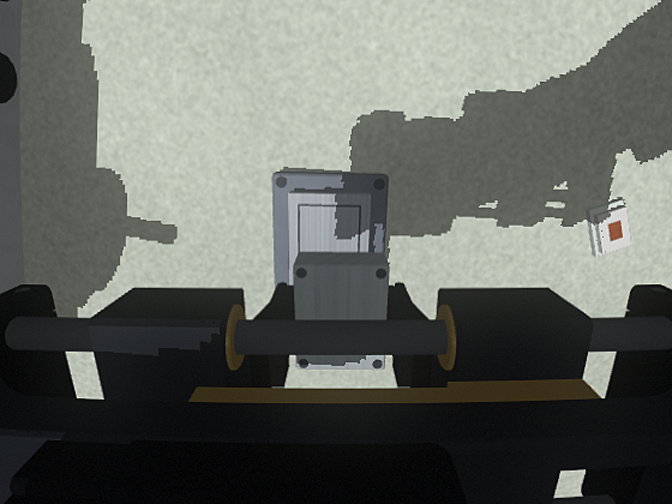

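The riser is held squarely, showing at about (340,310) with its bolt marks visible. The stand with its dark outline is below at (330,240), and nothing is in the way.

```bash
python3 -m inch '[[-1,3,-9,25,0.02],[-1,0,0,30,0],[-1,0,0,0,0],[-1,0,0,0,0]]'; python3 -c "
from h import *
d(472,-314,27.5,99.4)"
```

```text
time: 23.08
position: [0.4769, -0.3075, 0.0657]
tool_rot: [-0.279, 3.121, 0.005]
ft_force: [0.0, -0.5, -0.6]
grip_width: 0.457
t23.07 pos [ 476.9 -307.5   65.7] yaw100.2 F [ 0.  -0.5 -0.6] g0.457 j7 2.45 tilt0.5
 now [ 6.3 -5.6 38.2] after twist [ 6.2 -5.7 38.2] twist 0.014
```

```bash
python3 -m inch '[[-1,6,-6,17,0.014],[-1,0,0,0,0],[-1,0,0,10,0],[-1,0,0,0,0]]'; python3 -c "
from h import *
d(472,-314,27.5,99.4)"
```

```text
time: 23.58
position: [0.4735, -0.3149, 0.039]
tool_rot: [-0.257, 3.119, 0.003]
ft_force: [-1.0, 0.1, -0.7]
grip_width: 0.458
t23.57 pos [ 473.5 -314.9   39. ] yaw99.4 F [-1.   0.1 -0.7] g0.458 j7 2.48 tilt0.7
 now [ 1.4  1.1 11.5] after twist [ 1.4  1.1 11.5] twist 0.001
```

```bash
python3 -m inch '[[-1,1.5,1,7,0],[-1,0,0,0,0],[-1,0,0,4,0],[-1,0,0,0,0]]'; python3 -c "
from h import *
d(472,-314,27.5,99.4)"
```

```text
time: 24.08
position: [0.4723, -0.3143, 0.0277]
tool_rot: [-0.257, 3.118, 0.003]
ft_force: [0.9, -0.9, -0.7]
grip_width: 0.46
t24.07 pos [ 472.3 -314.3   27.7] yaw99.4 F [ 0.9 -0.9 -0.7] g0.460 j7 2.49 tilt0.7
 now [0.3 0.3 0.2] after twist [0.3 0.3 0.2] twist 0.001
```

```bash
python3 -m inch '[[-1,0,0,0.7,0],[-1,0,0,0,0],[0.4,0,0,0,0],[0.4,0,0,0,0],[0.4,0,0,0,0]]';  python3 -m inch '[[0.4,0,0,-15,0],[0.4,0,0,-45,0],[1,0,0,-40,0],[1,0,0,0,0],[1,0,0,0,0]]'; python3 -c "
from h import *
d(512,84.5,110,114.3)
im=grab('wrist'); X=cloud(im); rect('ris',X,(472,-314),.05,.036,.05); rect('top',X,(472,-314),.05,.018,.026)"
```

```text
time: 24.7
position: [0.4728, -0.3145, 0.0275]
tool_rot: [-0.257, 3.117, 0.002]
ft_force: [-0.6, -0.3, -0.2]
grip_width: 0.67
time: 25.32
position: [0.4714, -0.3152, 0.1334]
tool_rot: [-0.256, 3.116, 0.001]
ft_force: [0.6, -0.5, -0.9]
grip_width: 0.948
t25.32 pos [ 471.4 -315.2  133.4] yaw99.4 F [ 0.6 -0.5 -0.9] g0.948 j7 2.41 tilt0.9
 now [-104.9  387.7   24.7] after twist [-201.1  347.6   26.2] twist -0.26
ris n 2739 c 473.1 -315.4 wh 50.4 39.9 long axis 8.7 zmed 0.0423
top n 1941 c 472.1 -313.9 wh 70.2 58.1 long axis 9.4 zmed 0.0223
```

```bash
python3 -m inch '[[1,-13,50,0,0],[1,-16,60,0,0],[1,-16,60,0,0],[1,-16,60,0,0],[1,-16,60,0,0]]'; python3 -m inch '[[1,-14,52,0,0],[1,-10,36,0,-0.09],[1,0,0,0,-0.09],[1,0,0,0,-0.08],[1,0,0,0,0]]'; python3 -c "
from h import *
d(512,84.5,70,114.3)
im=grab('wrist'); X=cloud(im); save(im,'w4.png',s=1.2); rect('clamp',X,(512,86),.05,.027,.037)"
```

```text
time: 26.0
position: [0.4979, -0.0173, 0.1291]
tool_rot: [-0.236, 3.125, -0.005]
ft_force: [1.2, -0.0, 0.0]
grip_width: 0.998
time: 26.62
position: [0.5058, 0.0812, 0.1244]
tool_rot: [0.683, -3.065, 0.008]
ft_force: [0.3, -0.3, -0.3]
grip_width: 0.998
t26.62 pos [505.8  81.2 124.4] yaw115.1 F [ 0.3 -0.3 -0.3] g0.998 j7 1.82 tilt0.3
 now [-7.1  0.6 54.4] after twist [-7.1  0.7 54.4] twist 0.014
clamp n 2848 c 512.0 84.2 wh 65.2 54.1 long axis 24.3 zmed 0.0322
```

View pics/w4.png

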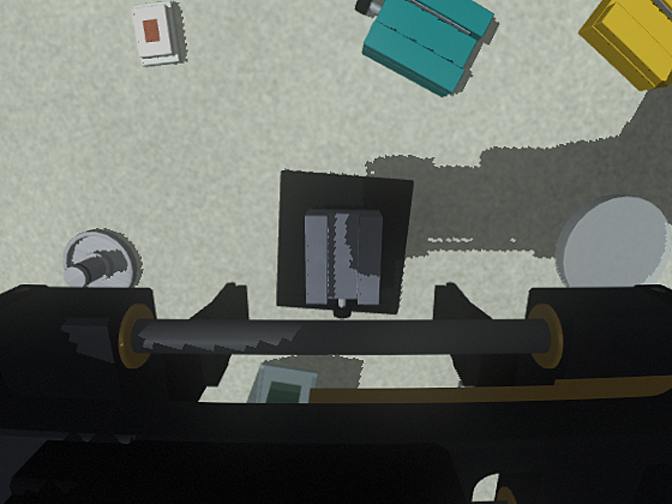

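The grey clamp lies clear on the pad at (343,258), thumbscrew at (343,310), and the chuck stands in its dish at (100,262). I go down for the clamp.

```bash
python3 -m inch '[[1,-7,1,30,0.014],[1,0,0,25,0],[1,0,0,0,0],[1,0,0,0,0]]'; python3 -c "
from h import *
d(512,84.4,9,114.3)"
```

```text
time: 27.18
position: [0.513, 0.0823, 0.0687]
tool_rot: [0.652, -3.073, 0.01]
ft_force: [0.1, 0.4, 1.5]
grip_width: 0.998
t27.18 pos [513.   82.3  68.7] yaw113.9 F [0.1 0.4 1.5] g0.998 j7 1.83 tilt0.4
 now [ 0.   2.7 59.7] after twist [ 0.   2.7 59.7] twist -0.006
```

```bash
python3 -m inch '[[1,0,2.5,25,-0.006],[1,0,0,15,0],[1,0,0,0,0],[1,0,0,0,0]]'; python3 -c "
from h import *
d(512,84.4,9,114.3)"
```

```text
time: 27.68
position: [0.5155, 0.0845, 0.0319]
tool_rot: [-0.657, 3.065, -0.009]
ft_force: [0.2, -0.9, -0.1]
grip_width: 1.0
t27.68 pos [515.5  84.5  31.9] yaw114.2 F [ 0.2 -0.9 -0.1] g1.000 j7 1.85 tilt0.5
 now [ 3.4  1.5 22.9] after twist [ 3.4  1.5 22.9] twist -0.002
```

```bash
python3 -m inch '[[1,3,1.5,14,0],[1,0,0,0,0],[1,0,0,5,0],[0.6,0,0,0,0]]'; python3 -c "
from h import *
d(512,84.4,9,114.3)"
```

```text
time: 28.18
position: [0.5128, 0.0847, 0.0127]
tool_rot: [-0.657, 3.064, -0.008]
ft_force: [-0.2, 0.1, 0.3]
grip_width: 0.951
t28.18 pos [512.8  84.7  12.7] yaw114.2 F [-0.2  0.1  0.3] g0.951 j7 1.85 tilt0.6
 now [0.9 0.1 3.7] after twist [0.9 0.1 3.7] twist -0.002
```

```bash
python3 -m inch '[[0.6,1,0,3.5,0],[0.6,0,0,0,0],[-1,0,0,0,0],[-1,0,0,0,0],[-1,0,0,0,0]]' 40; python3 -m inch '[[-1,0,0,0,0],[-1,0,0,0,0],[-1,0,0,0,0]]'; python3 -c "
from h import *
d(512,84.4,9,114.3)"
```

```text
time: 28.8
position: [0.5122, 0.0845, 0.0093]
tool_rot: [-0.657, 3.063, -0.008]
ft_force: [-0.3, 0.1, -1.6]
grip_width: 0.613
time: 29.18
position: [0.5123, 0.0844, 0.0093]
tool_rot: [-0.657, 3.063, -0.008]
ft_force: [-0.3, 0.4, -0.7]
grip_width: 0.619
t29.18 pos [512.3  84.4   9.3] yaw114.2 F [-0.3  0.4 -0.7] g0.619 j7 1.85 tilt0.6
 now [0.2 0.1 0.3] after twist [0.2 0.1 0.3] twist -0.002
```

```bash
python3 -m inch '[[-1,0,0,-10,0],[-1,0,0,-35,0],[-1,0,0,-45,0],[-1,0,0,-25,0.13],[-1,0,0,0,0.12]]'; python3 -m inch '[[-1,0,0,0,0],[-1,0,0,0,0]]'; python3 -c "
from h import *
d(472.5,-315,120,99.1)"
```

```text
time: 29.8
position: [0.5093, 0.0838, 0.1282]
tool_rot: [-0.258, 3.125, -0.008]
ft_force: [0.3, 0.1, -3.8]
grip_width: 0.616
time: 30.05
position: [0.5089, 0.0835, 0.1287]
tool_rot: [-0.262, 3.125, -0.008]
ft_force: [-0.9, 0.5, -2.1]
grip_width: 0.617
t30.05 pos [508.9  83.5 128.7] yaw99.6 F [-0.9  0.5 -2.1] g0.617 j7 1.55 tilt0.5
 now [ 102.3 -386.8   10.4] after twist [  99.  -387.7   10.4] twist 0.009
```

```bash
python3 -m inch '[[-1,14,-45,0,0.01],[-1,15,-58,0,0],[-1,15,-58,0,0],[-1,15,-58,0,0],[-1,15,-58,0,0]]'; python3 -m inch '[[-1,12,-50,0,0.01],[-1,10,-45,0,0],[-1,0,0,0,0],[-1,0,0,0,0]]'; python3 -c "
from h import *
d(472.5,-315,80,99.1)"
```

```text
time: 30.68
position: [0.481, -0.2032, 0.128]
tool_rot: [-0.281, 3.125, -0.006]
ft_force: [0.3, 0.3, -2.7]
grip_width: 0.62
time: 31.18
position: [0.4715, -0.309, 0.1267]
tool_rot: [0.26, -3.131, 0.009]
ft_force: [-0.2, 1.2, -3.0]
grip_width: 0.618
t31.18 pos [ 471.5 -309.   126.7] yaw99.5 F [-0.2  1.2 -3. ] g0.618 j7 2.40 tilt0.3
 now [-0.  -5.8 46.8] after twist [-0.1 -5.8 46.8] twist 0.007
```

```bash
python3 -m inch '[[-1,0,-6,25,0.007],[-1,0,0,20,0],[-1,0,0,0,0],[-1,0,0,0,0]]'; python3 -c "
from h import *
d(472.5,-315,48,99.1)
im=grab('wrist'); X=cloud(im); rect('held',X,(472.5,-315),.048,.09,.12);rect('riser',X,(472.5,-315),.045,.036,.046)"
```

```text
time: 31.68
position: [0.4746, -0.31, 0.0808]
tool_rot: [-0.265, 3.13, -0.004]
ft_force: [-0.3, 0.1, -3.1]
grip_width: 0.615
t31.68 pos [ 474.6 -310.    80.8] yaw99.7 F [-0.3  0.1 -3.1] g0.615 j7 2.44 tilt0.2
 now [ 2.9 -4.5 32.8] after twist [ 2.9 -4.6 32.8] twist 0.01
held n 10853 c 477.7 -310.5 wh 77.9 71.5 long axis -80.2 zmed 0.103
riser n 427 c 450.0 -319.3 wh 39.9 3.9 long axis -80.2 zmed 0.042
```

```bash
python3 -m inch '[[-1,3,-4.5,15,0.01],[-1,0,0,0,0],[-1,0,0,8,0],[-1,0,0,0,0]]'; python3 -c "
from h import *
d(472.5,-315,48,99.1)"
```

```text
time: 32.22
position: [0.473, -0.3151, 0.0574]
tool_rot: [-0.249, 3.129, -0.005]
ft_force: [-0.8, -0.1, -3.1]
grip_width: 0.616
t32.23 pos [ 473.  -315.1   57.4] yaw99.1 F [-0.8 -0.1 -3.1] g0.616 j7 2.46 tilt0.2
 now [0.5 0.2 9.4] after twist [0.5 0.2 9.4] twist 0.0
```

```bash
python3 -m inch '[[-1,0.5,0,6,0],[-1,0,0,0,0],[-1,0,0,3,0],[-1,0,0,0,0]]'; python3 -c "
from h import *
d(472.5,-315,48,99.1)"
```

```text
time: 32.72
position: [0.4727, -0.3154, 0.048]
tool_rot: [-0.249, 3.129, -0.005]
ft_force: [0.8, -0.0, -3.3]
grip_width: 0.617
t32.73 pos [ 472.7 -315.4   48. ] yaw99.1 F [ 0.8 -0.  -3.3] g0.617 j7 2.47 tilt0.2
 now [ 0.2  0.4 -0. ] after twist [ 0.2  0.4 -0. ] twist 0.0
```

```bash
python3 -m inch '[[-1,0,0,1,0],[-1,0,0,0,0],[0.8,0,0,0,0],[0.8,0,0,0,0],[0.8,0,0,0,0]]'; python3 -m inch '[[1,0,0,-15,0],[1,0,0,-40,0],[1,0,0,-55,0],[1,0,0,-55,0],[1,0,0,0,0]]';  python3 -m inch '[[1,-15,50,0,0],[1,-15,60,0,0],[1,-15,60,0,0],[1,0,0,0,0]]'; python3 - <<'E'
from h import *
im=grab('top'); X=cloud(im); save(im,'top9.png',s=1.4)
rect('clamp',X,(472,-312),.05,.064,.08); rect('stand foot',X,(472,-311),.066,.007,.016)
rect('riser side',X,(472,-312),.05,.036,.046)
rect('chuck',X,(606,-87),.04,.025,.05); rect('dish',X,(606,-87),.04,.0045,.012)
rect('blk',X,(598,267),.04,.02,.04);rect('jar',X,(650,97),.06,.06,.1);rect('cass',X,(425,-98),.035,.006,.04)
im=grab('scene'); save(im,'scene9.png',s=1.4)
d(0,0,0,0)
E
```

```text
time: 33.35
position: [0.4742, -0.3163, 0.0485]
tool_rot: [-0.249, 3.126, -0.008]
ft_force: [0.4, 0.4, -0.3]
grip_width: 0.854
time: 33.98
position: [0.4732, -0.3166, 0.2229]
tool_rot: [-0.246, 3.124, -0.011]
ft_force: [-1.0, -0.7, 0.4]
grip_width: 1.002
time: 34.48
position: [0.4907, -0.1381, 0.2227]
tool_rot: [-0.24, 3.122, -0.013]
ft_force: [0.2, -1.2, 0.5]
grip_width: 0.999
clamp few
stand foot few
riser side few
chuck few
dish n 84 c 613.9 -78.9 wh 58.5 35.9 long axis -46.1 zmed 0.0064
blk n 148 c 599.5 267.4 wh 37.2 26.4 long axis 21.6 zmed 0.0268
jar n 734 c 650.4 96.8 wh 57.3 56.1 long axis 15.3 zmed 0.0689
cass n 184 c 425.3 -98.1 wh 37.0 26.9 long axis 31.2 zmed 0.0109
t34.58 pos [ 489.9 -143.9  223. ] yaw98.3 F [-0.5 -0.6 -0.1] g0.996 j7 1.95 tilt0.9
 now [465.9 215.9 216.1] after twist [-141.8  492.5  218.6] twist -1.425
```

View pics/scene9.png

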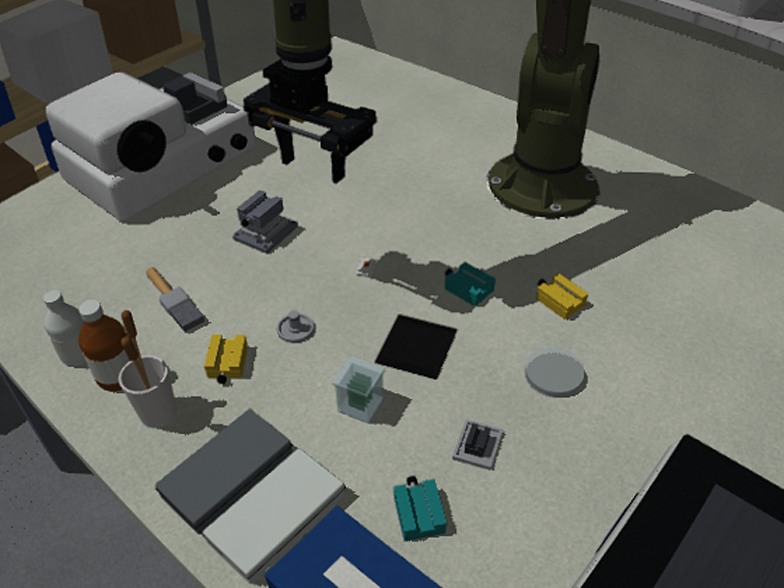

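The scene view shows the clamp on the riser on the stand at (262,215), the chuck in the dish at (296,325) and the block in the tray at (478,440). The jar and cassette look unmoved. The arm hides part of the top view, so I move it clear for a final check.

```bash
python3 -m inch '[[1,-8,50,0,0],[1,-8,60,0,0],[1,-8,60,0,0],[1,-8,60,0,0],[1,-8,60,0,0]]';  python3 -m inch '[[1,-5,50,0,0],[1,-5,50,0,0],[1,0,0,0,0],[1,0,0,0,0],[1,0,0,0,0]]'; python3 - <<'E'
from h import *
im=grab('top'); X=cloud(im); save(im,'top10.png',(280,100,520,280),3)
rect('clamp',X,(472,-312),.05,.064,.08); rect('stand foot',X,(472,-311),.066,.007,.016)
rect('riser side',X,(472,-312),.05,.036,.046)
rect('chuck',X,(606,-87),.04,.025,.05); rect('dish',X,(606,-87),.04,.0045,.012)
rect('cass',X,(425,-98),.035,.006,.04)
E
```

```text
time: 35.2
position: [0.4932, 0.1387, 0.2197]
tool_rot: [-0.177, 3.124, -0.024]
ft_force: [0.0, -0.2, 0.1]
grip_width: 1.004
time: 35.83
position: [0.4957, 0.237, 0.2167]
tool_rot: [-0.163, 3.125, -0.029]
ft_force: [0.1, -0.3, 0.8]
grip_width: 1.0
clamp n 565 c 472.8 -313.7 wh 66.0 56.7 long axis 8.8 zmed 0.0688
stand foot n 607 c 472.3 -311.4 wh 94.5 84.9 long axis 9.1 zmed 0.0109
riser side n 21 c 457.1 -301.3 wh 82.7 38.6 long axis 48.9 zmed 0.0441
chuck n 59 c 605.3 -86.4 wh 17.5 15.0 long axis -9.2 zmed 0.0332
dish n 190 c 606.5 -86.0 wh 58.7 57.7 long axis 80.9 zmed 0.0066
cass n 193 c 424.5 -98.4 wh 37.4 27.6 long axis 29.4 zmed 0.0112
```

View pics/top10.png

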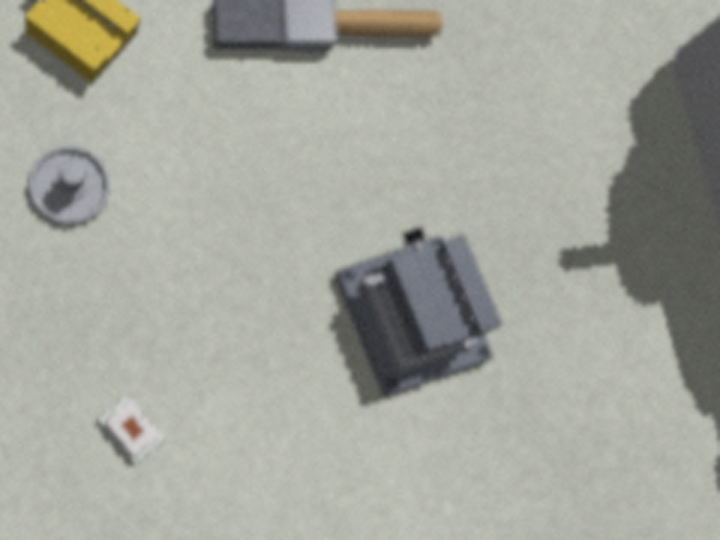

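```bash
python3 - <<'E'
from h import *
X=cloud(load('top')) if 0 else cloud(ctrl.get_image('top'))
m=(np.hypot(X[...,0]-.472,X[...,1]+.3135)<.045)&(X[...,2]>.064)&(X[...,2]<.08);P=X[m];A=np.c_[P[:,:2]-P[:,:2].mean(0),np.ones(len(P))]
print('clamp top slopes',np.linalg.lstsq(A,P[:,2],rcond=None)[0].round(3)); print(np.abs(ctrl.get_state()['qd']).max())
ctrl.close_job()
E
```

```text
clamp top slopes [0.    0.    0.069]
0.009188403530550643
the job is handed in; nothing more can be done
```

The pile is taken apart, everything is in its place and released, and the job is handed in at about 36 s of the 102 s allowed. My last camera checks were within the limits; `ctrl.close_job()` gives no verdict.

| Piece | Place | Centre offset | Alignment and height |
|---|---|---|---|
| Chuck | Round dish | About 1 mm | Top at 35 mm, so seated on the dish floor |
| Grooved block | Oblong tray | About 1.5 mm | Within 1° of the tray |
| Riser | Stand | About 1.8 mm | Within 1° of the stand, top at 42 mm |
| Clamp | On the riser, jaws up | About 2.4 mm from the stand's centre | Within 0.5° of the stand; top level, at about 69 mm |

- **Bystanders:** the jar and the cassette measured within 1 mm of where they started.
- **Clamp on riser:** I could not measure this offset directly at the end, because the clamp hides the riser. I took it from the stand's centre and the gripper's release position.
- **Camera disagreement:** the top and wrist cameras differed by about 3 mm in y, which fits the stated calibration. The top camera also reads about 1 mm low, so the clamp's top is really near the expected 70 mm. I compared each piece with its place within one camera's view.

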